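Pump a shot of thinner into the mixing cup on the scale

ROBOT

A 7-joint arm with a two-finger parallel gripper is mounted at the origin on the work surface. World frame = base frame: x ahead of the robot, y to its left, z up, the work surface at z = 0. Lengths are in m, angles in rad, forces in N, time in s.
With the tool pointing down it reaches from about 0.425 to 0.875 m from the base axis. Payload 4.7 kg.
Tool frame: the origin (TCP) lies on the centre line of the jaws, within the pads' length; the fingertips stand ahead of it and the grasp point (between the pads) lies 2 mm behind it (nose_length is the z of the fingertips in the tool frame, in m); z points along the fingers, y is the line along which they close (so a half turn about z gives the same grasp; the last joint's range is limited). The gripper opens to 87 mm and grips with 3 to 60 N. Pads are 19 mm wide; open, the fingers measure 117 mm over their backs; the gripper's body (75 mm by 190 mm) begins 51 mm behind the grasp point.
Start: joints at [1.205, 0.321, -0.07, 1.45, 0.023, 1.371, -0.057], TCP at [0.241, -0.604, 0.209] pointing down, gripper open.
Joint ranges: [-2.86, 2.86], [-0.3, 2.09], [-1.38, 1.24], [0.06, 2.45], [-1.56, 4.7], [0.09, 2.05], [-2.69, 2.69]. Speed limits (rad/s): [2.57, 2.57, 3.14, 3.14, 3.14, 3.14, 3.14].

INTERFACE

Orientations are given as a rotation vector (axis times angle).
In Python, from bench import * gives the robot as it stands.
- The arm moves only by the tool send_rows, never from a script. Its arguments are lists of equal length, an entry for each row: "xyz": the shift along the tool's x, y, z in mm, a list of three; "dr": the turn, a rotation vector about the tool's x, y, z in rad, a list of three. A call has exactly 10 rows; each row is the pose to reach, as a shift and turn from the pose commanded when the call began, along the tool's axes at that moment; what a row does not reach only later rows make up. A row lasts 1/12 s, in which the tool goes at most 41.7 mm and 7.16 degrees, less where a joint would pass 70% of its speed; a pose out of reach is approached as far as the arm can. A call with a gripper value outside its range is refused whole. "jaw" is the finger opening in mm, from 0 to 87, set as the call begins (left out, the last holds). The fingers move at their own pace and stop on an object; "grip_force" is the grip in N (left out, the last holds). Time passes only in rows, so rows that repeat a pose let the fingers close, or fill a call up. It gives the time, the measured TCP pose, the force, the opening and the grip force at its end, in the units of the state.
- get_state(): the state, without advancing time (a new reading comes with each control period).
- get_image(name): name is "side" or "top" or "wrist"; returns the picture (420x560x3 uint8, red, green, blue); there is no depth.
- calibration(name): a dict with "vfov" (degrees; the focal length in pixels is half the picture's height over the tangent of half this angle, whatever the lens; pixels are square), "cx", "cy" (the principal point, pixels), "k1" (the pictures are not rectified: a ray, as slopes to the right and down, at radius r is drawn at 1 + k1 r^2 times it, then the intrinsics apply), "rvec" (rotation vector, rad) and "tvec" (3), from world to camera coordinates, as OpenCV has them; the wrist camera has in their place "hand_eye" (4x4, takes a point from camera to tool coordinates, whose origin is the TCP and whose axes are the flange's). Camera axes: x right, y down, z forward; pixel columns grow to the right and rows downward; lengths in m; the calibration is good to about 2 mm. A picture is of the moment at which its call begins: read the wrist's pose just before it. calibration takes no time and is no camera call.
- close_job(): hands the job in; it is judged then, once.
The state is a dict: "time": time; "joint_positions": joint angles; "qd": joint speeds; "joint_torque": joint torques, N m; "position": TCP position; "tool_rot": TCP orientation; "ft_force": force on the tool from outside, world axes, zero at the start; "torque": the same for the moment, N m; "grip_width": opening from 0.0 (shut) to 1.0 (fully open); "grip_force": force on a finger pad.
Only numpy, scipy, OpenCV 4.12 (cv2) and the standard library are available. Lean on these libraries where they do the work, as an engineer would, in place of code of your own. Each camera call takes 0.05 s, during which the arm holds its last target. There are 200 camera calls.

TASK

Get a shot of thinner into the mixing cup: stand the cup upright in the middle of the scale's pan, setting it down gently without dropping it, and let go of it; then swing the bottle's pump spout round until its nozzle is over the cup. Press the pump head all the way down to its stop, keep it there for a moment, then let it rise again, and leave the cup standing on the pan under the nozzle. Do not pump unless the nozzle is over the cup, do not bang on the scale, do not tip the bottle over, and leave the other things on the bench alone.

Things in the scene. Friction and masses are not known exactly. Their poses are not given: they have to be found in the camera images.
- bottle: square frosted thinner bottle with a white lotion-type pump, loose on the bench, about 0.75 kg, 76 x 76 mm and 118 mm high to its shoulder, with a round screw collar (41 mm across) up to 154 mm. Its origin is the centre of its underside; z is up and is the axis of the pump. It stands beside the scale, on the scale's left or on its right.
- head_top (a point): centre of the flat round top of the pump head, 40 mm across, on the bottle's upright axis; 200 mm above the bench at rest and 182 mm when fully down. The head is a 20 mm tall button from which the spout leaves sideways. Press straight down here. Its x axis points away from the spout (the spout runs along its -x).
- nozzle (a point): mouth of the spout's down-turned nozzle (9 mm across), 95 mm from the pump axis and 172 mm above the bench at rest (154 mm when pressed). The spout is a level round tube 13 mm thick whose centre line is 190 mm above the bench and which leaves the head sideways; only its last 9 mm turn down. The spout can be pushed sideways from above near its end; it turns with the head and goes down with it.
- spout_turn (a joint): angle of pump head and spout about the bottle's upright axis (rad), growing counter-clockwise seen from above; at 0 the spout points along the bottle's -x; range -2.4 to 2.4. It turns easily (about 0.03 N m of friction) and stays where it is left.
- pump_head (a joint): how far the pump head is pressed down (m): 0 at rest, 0.018 at its stop. A spring pushes it up with about 5 N at rest and 13 N at the stop; a little more is needed when it moves fast.
- scale: gram scale that does not move: grey housing 132 x 88 mm, 22 mm high, with a slightly sloping display console (up to 27 mm high) at its front and a round steel pan near its back. Its origin lies on the bench under the centre of the pan; the housing reaches 88 mm from there along -x (the display end), 44 mm along +x and 44 mm to each side along y. The pump axis of the bottle stands about 96 mm from the pan's centre, beside the scale's long side.
- pan (a point): centre of the top face of the scale's round steel pan, 80 mm across, 4 mm thick, standing clear of the housing; its top is 33 mm above the bench.
- cup: empty white plastic mixing cup with a few thin grey rings round it, loose, about 60 g, upright, 90 mm high; 54 mm across at its foot, 59 mm near its top with a small rolled rim of 62 mm; walls 2.5 mm. Its origin is the centre of its underside, z is up.
- cup_rim (a point): centre of the cup's open mouth (57 mm across inside), 90 mm above its underside.
- glue_jar: bystander: square amber glue jar 46 mm wide with a tall white cap, 82 mm high; origin under its centre
- dropper_bottle: bystander: round clear dropper bottle 42 mm across with a pointed tip, 125 mm high; origin under its centre
- swab_pot: bystander: round grey pot 82 mm across full of cotton swabs on wooden sticks, about 160 mm high; origin under its centre
- nippers: bystander: side cutters with orange handles, 140 mm long, lying flat on the bench, 16 mm high; origin on the bench near their middle

How it is judged:
By the outcome, as a careful person would: the job done as asked, in the order asked, and still so for the second after the job is handed in, with the robot touching nothing.
It also fails if it takes over 69 s, if anything falls off the work surface, if the arm or the gripper's body presses on something with over 40 N, if the wrist force passes 120 N, or if a joint passes its speed limit or range.

## Working session

There is one attempt and no reset: what is moved stays moved. The work goes in short steps, Python scripts to look and compute and a tool call to move; the robot and the scene stay as the last step left them, time stands still between calls to the robot, and variables do not carry over. Pictures are saved under pics/ and viewed, at most 10 in all, crops included, and the job is handed in when it is done.

Besides the shell and the picture viewer there is one more tool, called after "Call:" by a JSON object that holds its "name" and its "arguments". send_rows: Moves the arm, as the interface text tells. Its arguments: {"type":"object","properties":{"xyz":{"type":"array"},"dr":{"type":"array"},"jaw":{"type":"number"},"grip_force":{"type":"number"}},"required":["xyz","dr"]}

```bash
mkdir -p pics; ls; python3 - <<'E'
from bench import *
import cv2
s=get_state(); print(s)
for n in("side","top","wrist"): print(n,calibration(n))
for n in("side","top"): cv2.imwrite(f"pics/{n}0.png",get_image(n)[:,:,::-1])
E
```

```text
pics
{'time': 0.0, 'joint_positions': array([ 1.20508418,  0.3218117 , -0.07010541,  1.45169769,  0.02260969,
        1.3708016 , -0.05688852]), 'qd': array([-7.00331218e-04,  7.20756760e-05,  1.82922313e-03, -6.80915523e-04,
        1.79697987e-03, -1.16778508e-03,  1.95847064e-04]), 'joint_torque': array([ 5.87280938e-04, -4.91287744e+01, -4.03830204e-01, -3.12524199e+01,
       -6.39863173e-02,  4.37680143e-02,  1.84476576e-04]), 'position': array([ 0.24072514, -0.60314138,  0.20745766]), 'tool_rot': array([-3.08325362e+00, -5.92773004e-01,  7.30299725e-04]), 'ft_force': array([-0.3542228 ,  0.09663861,  0.20368629]), 'torque': array([-0.02248564, -0.02915843,  0.00814614]), 'grip_force': 0.0, 'grip_width': 0.9997418800837446}
side {'vfov': 55.81640993430871, 'cx': 290.0841782919371, 'cy': 205.80026040870905, 'k1': -0.028614004961954122, 'rvec': array([ 0.66390295, -2.72808069,  1.00893701]), 'tvec': array([0.52058343, 0.3174587 , 0.9533019 ])}
top {'vfov': 46.2119104198534, 'cx': 289.0174519620917, 'cy': 211.54492076732785, 'k1': -0.01795496916724021, 'rvec': array([ 2.11166546, -2.14913234,  0.2324978 ]), 'tvec': array([-0.04553206,  0.62941491,  1.42620723])}
wrist {'vfov': 70.29495784548921, 'cx': 280.67122478424255, 'cy': 208.28861940155122, 'k1': -0.042724173418143205, 'hand_eye': array([[-4.29364210e-04, -9.60950360e-01, -2.76720474e-01,
         7.54700452e-02],
       [ 9.99999741e-01, -5.72438418e-04,  4.36255416e-04,
         2.09595636e-04],
       [-5.77625229e-04, -2.76720215e-01,  9.60950357e-01,
        -1.76739685e-01],
       [ 0.00000000e+00,  0.00000000e+00,  0.00000000e+00,
         1.00000000e+00]])}
```

View pics/side0.png

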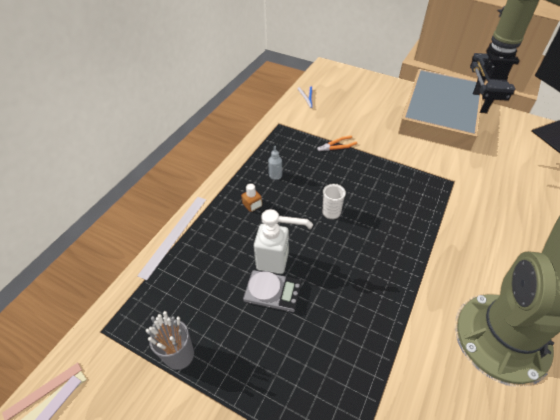

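View pics/top0.png

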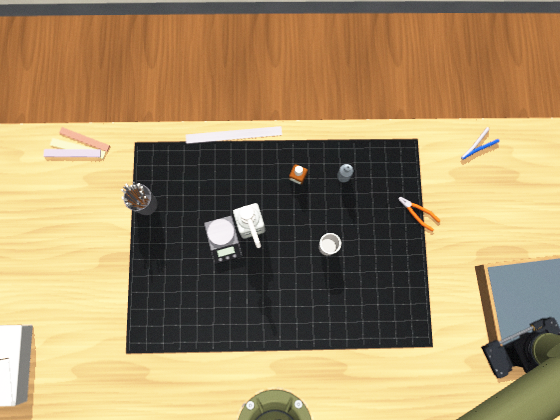

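The top view shows the cup's mouth at (330,244), the pan at (221,232), the pump head at (248,213) and the nozzle near (258,245). The side view agrees: cup (333,200), bottle (271,250), pan (265,287).

```bash
cat > h.py <<'E'
from bench import *
import cv2, numpy as np
from scipy.spatial.transform import Rotation as R
def cam(n,s=None):
    c=calibration(n); f=210/np.tan(np.radians(c["vfov"])/2)
    if n=="wrist":
        T=np.eye(4);T[:3,:3]=R.from_rotvec(s["tool_rot"]).as_matrix();T[:3,3]=s["position"]
        M=T@c["hand_eye"]; Rc,o=M[:3,:3],M[:3,3]
    else:
        Rw=R.from_rotvec(c["rvec"]).as_matrix(); Rc=Rw.T; o=-Rc@c["tvec"]
    K=np.array([[f,0,c["cx"]],[0,f,c["cy"]],[0,0,1]])
    return K,np.array([c["k1"],0,0,0,0.]),Rc,o
def rays(n,uv,s=None):
    K,D,Rc,o=cam(n,s)
    p=cv2.undistortPoints(np.array(uv,float).reshape(-1,1,2),K,D).reshape(-1,2)
    return o,np.c_[p,np.ones(len(p))]@Rc.T
def onz(n,uv,z,s=None):
    o,d=rays(n,uv,s); return o+d*((z-o[2])/d[:,2])[:,None]
def proj(n,P,s=None):
    K,D,Rc,o=cam(n,s)
    return cv2.projectPoints(np.array(P,float).reshape(-1,1,3),cv2.Rodrigues(Rc.T)[0],-Rc.T@o,K,D)[0].reshape(-1,2)
E
python3 - <<'E'
from h import *
im=cv2.imread("pics/top0.png")
print("pan",onz("top",[[221,232]],.033),"head",onz("top",[[248,213]],.2),"noz",onz("top",[[258,245]],.185),"cup",onz("top",[[330,244]],.09))
def crop(im,x0,y0,w,h,k): return cv2.resize(im[y0:y0+h,x0:x0+w],None,fx=k,fy=k,interpolation=cv2.INTER_CUBIC)
a=crop(im,195,195,80,75,5); b=crop(im,310,225,40,75,5)
cv2.imwrite("pics/crop0.png",np.hstack([a,b]))
hsv=cv2.cvtColor(im,cv2.COLOR_BGR2HSV)
m=((hsv[...,2]>150)&(hsv[...,1]<60)).astype(np.uint8)
cs,_=cv2.findContours(m[225:265,310:350],cv2.RETR_EXTERNAL,cv2.CHAIN_APPROX_NONE)
for c in cs:
  if len(c)>10: e=cv2.fitEllipse(c); print(e,cv2.boundingRect(c)); 
E
```

```text
pan [[0.57377502 0.15132792 0.033     ]] head [[0.59911166 0.05909217 0.2       ]] noz [[0.51269905 0.03307872 0.185     ]] cup [[ 0.52415262 -0.17413368  0.09      ]]
((19.836393356323242, 18.197208404541016), (20.75306510925293, 20.92635726928711), 178.23695373535156) (9, 8, 22, 22)
```

View pics/crop0.png

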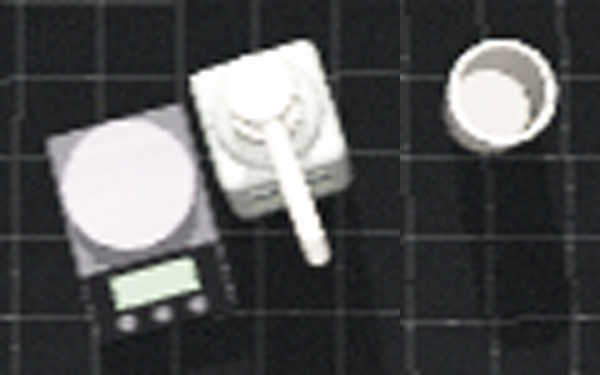

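The crop puts the pan centre at full-picture pixel (221,232), the cup mouth at (330.4,243.5), the head at about (246,213) and the spout tip at about (258.5,246). The scale is yawed about 15°, and the bottle stands on its right (-y) side.

```bash
cat >> h.py <<'E'
def go(p,yawdeg):
    s=get_state(); R0=R.from_rotvec(s["tool_rot"]); y=np.radians(yawdeg)
    x=[np.cos(y),np.sin(y),0]; yy=[np.sin(y),-np.cos(y),0]
    Rt=R.from_matrix(np.array([x,yy,[0,0,-1]]).T)
    print("xyz",np.round(R0.inv().apply(np.array(p)-s["position"])*1000,1),"dr",np.round((R0.inv()*Rt).as_rotvec(),3))
    print("t",s["time"],"pos",np.round(s["position"],4),"rpy",np.round(R0.as_matrix()[:,2],3),"F",np.round(s["ft_force"],1))
E
python3 - <<'E'
from h import *
print("pan",onz("top",[[221,232]],.033),"head",onz("top",[[246,213]],.2),"noz",onz("top",[[258.5,246]],.19),"cup",onz("top",[[330.4,243.5]],.09))
go([.524,-.174,.23],105)
E
```

```text
pan [[0.57377502 0.15132792 0.033     ]] head [[0.59919586 0.06454366 0.2       ]] noz [[0.5093082  0.03155039 0.19      ]] cup [[ 0.52560747 -0.17536207  0.09      ]]
xyz [ 422.2 -293.6  -22. ] dr [-1.000e-03 -1.000e-03 -1.453e+00]
t 0.1 pos [ 0.2408 -0.6032  0.2076] rpy [-0.001  0.002 -1.   ] F [0.1 0.1 0.4]
```

Call:
{"name": "send_rows", "arguments": {"xyz": [[10,-7,-5],[35,-24,-10],[70,-49,-15],[105,-73,-20],[140,-97,-22],[175,-122,-22],[210,-146,-22],[245,-170,-22],[275,-191,-22],[300,-209,-22]], "dr": [[0,0,-0.05],[0,0,-0.15],[0,0,-0.26],[0,0,-0.37],[0,0,-0.48],[0,0,-0.59],[0,0,-0.7],[0,0,-0.81],[0,0,-0.92],[0,0,-1.03]], "jaw": 87}}

```text
time: 0.93
position: [0.4438, -0.2945, 0.2304]
tool_rot: [-2.384, -2.045, -0.001]
ft_force: [0.9, -0.4, -0.5]
grip_width: 0.997
grip_force: 0.0
```

```bash
python3 - <<'E'
from h import *
go([.524,-.174,.23],105)
E
```

```text
xyz [131.3  61.    0.6] dr [ 0.    -0.001 -0.414]
t 0.9333 pos [ 0.4438 -0.2945  0.2304] rpy [ 0.     0.001 -1.   ] F [ 0.9 -0.4 -0.5]
```

Call:
{"name": "send_rows", "arguments": {"xyz": [[20,9,0],[40,18,0],[60,28,0],[80,37,0],[97,45,0],[112,52,0],[122,57,0],[129,60,0],[131,61,0],[131,61,0]], "dr": [[0,0,-0.08],[0,0,-0.16],[0,0,-0.23],[0,0,-0.3],[0,0,-0.35],[0,0,-0.39],[0,0,-0.41],[0,0,-0.41],[0,0,-0.41],[0,0,-0.41]]}}

```text
time: 1.77
position: [0.5233, -0.1789, 0.2304]
tool_rot: [-1.929, -2.48, 0.001]
ft_force: [0.1, -0.2, 0.2]
grip_width: 1.0
grip_force: 0.0
```

```bash
python3 - <<'E'
from h import *
s=get_state(); im=get_image("wrist"); cv2.imwrite("pics/w1.png",im[:,:,::-1])
print(proj("wrist",[[.5256,-.1754,.09]],s))
go([.5256,-.1754,.14],105)
E
```

```text
[[283.88608091 191.71077259]]
xyz [ 3.5  3.6 90.4] dr [-0.001  0.    -0.014]
t 1.8167 pos [ 0.523  -0.1797  0.2304] rpy [-0.001 -0.    -1.   ] F [ 0.7 -0.  -0.3]
```

View pics/w1.png

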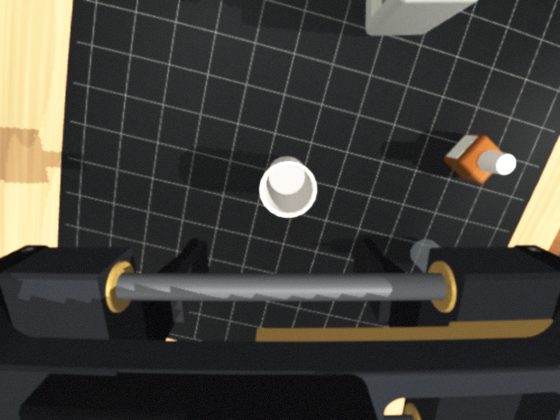

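The wrist view shows the cup's rim centred at about (288,188.5), 4 px from where I predicted it.

```bash
python3 - <<'E'
from h import *
s=get_state(); im=cv2.imread("pics/w1.png"); hsv=cv2.cvtColor(im,cv2.COLOR_BGR2HSV)
m=((hsv[...,2]>140)&(hsv[...,1]<60)).astype(np.uint8)[140:230,240:335]
cs,_=cv2.findContours(m,cv2.RETR_EXTERNAL,cv2.CHAIN_APPROX_NONE)
c=max(cs,key=len); c=c[c[:,0,1]>35]; e=cv2.fitEllipse(c); print(e)
p=onz("wrist",[[e[0][0]+240,e[0][1]+140]],.088,s)[0]; print(p)
go([p[0],p[1],.14],105); go([p[0],p[1],.072],105)
E
```

```text
((47.67373275756836, 49.19065475463867), (55.8486328125, 57.356285095214844), 88.37799835205078)
[ 0.5286604  -0.17285144  0.088     ]
xyz [ 5.2  7.2 90.4] dr [-0.001  0.    -0.014]
t 1.8167 pos [ 0.523  -0.1797  0.2304] rpy [-0.001 -0.    -1.   ] F [ 0.7 -0.  -0.3]
xyz [  5.3   7.3 158.4] dr [-0.001  0.    -0.014]
t 1.8167 pos [ 0.523  -0.1797  0.2304] rpy [-0.001 -0.    -1.   ] F [ 0.7 -0.  -0.3]
```

Call:
{"name": "send_rows", "arguments": {"xyz": [[1,1,8],[2,3,20],[3,5,35],[4,6,50],[5,7,65],[5,7,77],[5,7,85],[5,7,89],[5,7,90],[5,7,90]], "dr": [[0,0,0],[0,0,0],[0,0,0],[0,0,0],[0,0,0],[0,0,0],[0,0,0],[0,0,0],[0,0,0],[0,0,0]]}}

```text
time: 2.65
position: [0.529, -0.1725, 0.1406]
tool_rot: [1.929, 2.48, 0.0]
ft_force: [0.3, 0.7, 0.3]
grip_width: 0.998
grip_force: 0.0
```

```bash
python3 - <<'E'
from h import *
s=get_state(); im=get_image("wrist"); cv2.imwrite("pics/w2.png",im[:,:,::-1])
im=im[:,:,::-1].copy();hsv=cv2.cvtColor(im,cv2.COLOR_BGR2HSV)
print(proj("wrist",[[.5287,-.1729,.09]],s))
m=((hsv[...,2]>140)&(hsv[...,1]<60)).astype(np.uint8)
cs,_=cv2.findContours(m,cv2.RETR_EXTERNAL,cv2.CHAIN_APPROX_NONE)
for c in cs:
  if len(c)>120: print(cv2.boundingRect(c),cv2.fitEllipse(c))
go([.5287,-.1729,.072],105)
E
```

```text
[[280.68113232 220.61893063]]
(116, 276, 330, 48) ((282.6851501464844, 290.9268493652344), (39.97129440307617, 314.59228515625), 90.57444763183594)
(178, 213, 62, 25) ((199.36289978027344, 217.29559326171875), (31.229209899902344, 65.37342834472656), 90.3796157836914)
(17, 195, 47, 49) ((24.807706832885742, 215.21922302246094), (24.44700050354004, 25.156448364257812), 0.0)
(90, 189, 70, 58) ((127.29801177978516, 218.71458435058594), (48.1920051574707, 70.2612533569336), 113.07234954833984)
(9, 0, 551, 273) ((307.8585510253906, 113.7627182006836), (251.98614501953125, 517.5819091796875), 96.419921875)
(0, 0, 5, 106) ((1.4873859882354736, 12.949821472167969), (2.9215807914733887, 149.01657104492188), 0.8918596506118774)
xyz [-0.2 -0.7 69.1] dr [ 0.001  0.001 -0.013]
t 2.7 pos [ 0.5293 -0.1725  0.1411] rpy [ 0.001 -0.    -1.   ] F [0.5 0.5 0.5]
```

View pics/w2.png

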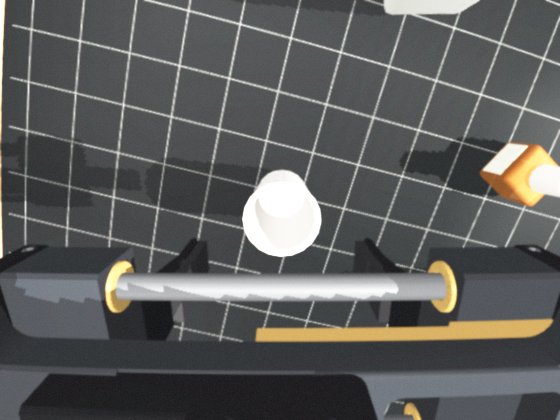

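The rim is at (282,216.5), centred between the jaws. Next I descend and grip.

Call:
{"name": "send_rows", "arguments": {"xyz": [[0,0,8],[0,0,18],[0,0,30],[0,0,42],[0,0,54],[0,0,64],[0,0,71],[0,0,75],[0,0,75],[0,0,75]], "dr": [[0,0,0],[0,0,0],[0,0,0],[0,0,0],[0,0,0],[0,0,0],[0,0,0],[0,0,0],[0,0,0],[0,0,0]]}}

```text
time: 3.53
position: [0.529, -0.1723, 0.0656]
tool_rot: [1.928, 2.48, 0.0]
ft_force: [0.1, 0.2, 1.1]
grip_width: 1.002
grip_force: 0.0
```

Call:
{"name": "send_rows", "arguments": {"xyz": [[0,0,0],[0,0,0],[0,0,0],[0,0,0],[0,0,0],[0,0,0],[0,0,0],[0,0,0],[0,0,0],[0,0,0]], "dr": [[0,0,0],[0,0,0],[0,0,0],[0,0,0],[0,0,0],[0,0,0],[0,0,0],[0,0,0],[0,0,0],[0,0,0]], "jaw": 50, "grip_force": 8}}

```text
time: 4.37
position: [0.5291, -0.1723, 0.0658]
tool_rot: [1.928, 2.48, 0.0]
ft_force: [0.4, -0.1, 1.3]
grip_width: 0.682
grip_force: 8.0
```

```bash
python3 - <<'E'
from h import *
go([.5738,.1513,.31],105)
E
```

```text
xyz [ 302.5  123.2 -244.3] dr [ 0.     0.    -0.013]
t 4.3667 pos [ 0.5291 -0.1723  0.0658] rpy [ 0.001 -0.    -1.   ] F [ 0.4 -0.1  1.3]
```

Call:
{"name": "send_rows", "arguments": {"xyz": [[0,0,-5],[0,0,-20],[0,0,-45],[0,0,-75],[0,0,-110],[5,2,-145],[18,7,-180],[38,15,-210],[62,25,-232],[90,37,-244]], "dr": [[0,0,0],[0,0,0],[0,0,0],[0,0,0],[0,0,0],[0,0,0],[0,0,0],[0,0,0],[0,0,0],[0,0,-0.013]]}}

```text
time: 5.2
position: [0.5432, -0.0764, 0.3131]
tool_rot: [1.913, 2.486, 0.001]
ft_force: [2.0, 0.8, -1.0]
grip_width: 0.68
grip_force: 8.0
```

Call:
{"name": "send_rows", "arguments": {"xyz": [[30,12,0],[60,24,0],[92,38,0],[124,51,0],[152,62,0],[176,72,0],[195,79,0],[207,84,0],[212,86,0],[212,86,0]], "dr": [[0,0,0],[0,0,0],[0,0,0],[0,0,0],[0,0,0],[0,0,0],[0,0,0],[0,0,0],[0,0,0],[0,0,0]]}}

```text
time: 6.03
position: [0.5701, 0.1526, 0.3093]
tool_rot: [-1.908, -2.495, 0.0]
ft_force: [0.4, -0.7, -0.2]
grip_width: 0.678
grip_force: 8.0
```

```bash
python3 - <<'E'
from h import *
s=get_state(); im=get_image("wrist"); cv2.imwrite("pics/w3.png",im[:,:,::-1])
print(proj("wrist",[[.5738,.1513,.033],[.599,.0645,.2]],s), s["grip_width"],s["grip_force"])
go([.5738,.1513,.11],105)
E
```

```text
[[283.16544667 175.24630699]
 [285.59117955 284.52429589]] 0.6779142577089157 8.018988069961779
xyz [ -0.4   3.5 199.3] dr [-0.001  0.     0.001]
t 6.0833 pos [0.5704 0.1509 0.3093] rpy [-0.001 -0.001 -1.   ] F [ 1.  -0.7 -0.3]
```

View pics/w3.png

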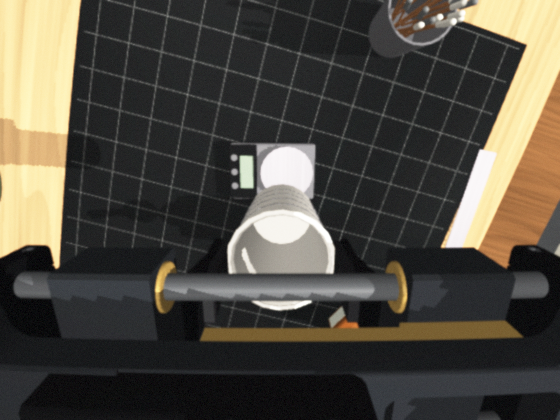

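The pan shows at about (287,174), square to the picture so the yaw is right. The cup is held with its mouth at (282,250).

```bash
python3 - <<'E'
from h import *
s=get_state(); im=cv2.imread("pics/w3.png"); g=im.min(2)
m=(g>190).astype(np.uint8)[142:200,250:325]
cs,_=cv2.findContours(m,cv2.RETR_EXTERNAL,cv2.CHAIN_APPROX_NONE)
c=max(cs,key=len); print(cv2.boundingRect(c)); c=c[c[:,0,1]<40]; e=cv2.fitEllipse(c); print(e)
p=onz("wrist",[[e[0][0]+250,e[0][1]+142]],.033,s)[0]; print(p)
go([p[0],p[1],.11],105)
E
```

```text
(11, 4, 52, 54)
((36.524959564208984, 30.109172821044922), (51.28129196166992, 52.08259582519531), 50.75940704345703)
[0.57781751 0.15532147 0.033     ]
xyz [  2.4   8.5 199.3] dr [-0.001  0.     0.001]
t 6.0833 pos [0.5704 0.1509 0.3093] rpy [-0.001 -0.001 -1.   ] F [ 1.  -0.7 -0.3]
```

Call:
{"name": "send_rows", "arguments": {"xyz": [[0,2,6],[1,5,22],[2,7,48],[2,8,78],[2,8,108],[2,8,138],[2,8,163],[2,8,181],[2,8,191],[2,8,194]], "dr": [[0,0,0],[0,0,0],[0,0,0],[0,0,0],[0,0,0],[0,0,0],[0,0,0],[0,0,0],[0,0,0],[0,0,0]]}}

```text
time: 6.92
position: [0.5769, 0.153, 0.1133]
tool_rot: [-1.914, -2.489, 0.005]
ft_force: [0.1, -0.3, 0.3]
grip_width: 0.678
grip_force: 8.0
```

```bash
python3 - <<'E'
from h import *
go([.5775,.155,.0990],105)
im=get_image("side"); cv2.imwrite("pics/s1.png",cv2.resize(im[170:330,210:350,::-1],None,fx=4,fy=3.75))
E
```

```text
xyz [ 1.8  1.2 14.2] dr [-0.004  0.    -0.002]
t 6.9167 pos [0.5769 0.153  0.1133] rpy [-0.003 -0.001 -1.   ] F [ 0.1 -0.3  0.3]
```

Call:
{"name": "send_rows", "arguments": {"xyz": [[0,0,2],[1,1,4],[1,1,6],[2,1,8],[2,1,9],[2,1,10],[2,1,11],[2,1,12],[2,1,12.5],[2,1,12.5]], "dr": [[0,0,0],[0,0,0],[0,0,0],[0,0,0],[0,0,0],[0,0,0],[0,0,0],[0,0,0],[0,0,0],[0,0,0]]}}

```text
time: 7.8
position: [0.5783, 0.1572, 0.1029]
tool_rot: [-1.912, -2.492, 0.0]
ft_force: [-0.7, 0.0, -1.2]
grip_width: 0.676
grip_force: 8.0
```

Call:
{"name": "send_rows", "arguments": {"xyz": [[0,0,0.2],[0,0,0.4],[0,0,0.6],[0,0,0.8],[0,0,1.0],[0,0,1.2],[0,0,1.4],[0,0,1.5],[0,0,1.5],[0,0,1.5]], "dr": [[0,0,0],[0,0,0],[0,0,0],[0,0,0],[0,0,0],[0,0,0],[0,0,0],[0,0,0],[0,0,0],[0,0,0]]}}

```text
time: 8.63
position: [0.5783, 0.1573, 0.1015]
tool_rot: [1.912, 2.493, -0.0]
ft_force: [0.6, -0.1, -0.5]
grip_width: 0.686
grip_force: 8.0
```

Call:
{"name": "send_rows", "arguments": {"xyz": [[-1,0,0],[-2,0,0.3],[-2,0,0.6],[-2,0,0.9],[-2,0,1.2],[-2,0,1.5],[-2,0,1.8],[-2,0,2.0],[-2,0,2.0],[-2,0,2.0]], "dr": [[0,0,0],[0,0,0],[0,0,0],[0,0,0],[0,0,0],[0,0,0],[0,0,0],[0,0,0],[0,0,0],[0,0,0]]}}

```text
time: 9.47
position: [0.5788, 0.1554, 0.0995]
tool_rot: [1.912, 2.493, -0.0]
ft_force: [-0.4, -0.5, -1.4]
grip_width: 0.68
grip_force: 8.0
```

Call:
{"name": "send_rows", "arguments": {"xyz": [[0,0,0.2],[0,0,0.4],[0,0,0.6],[0,0,0.8],[0,0,1.0],[0,0,1.0],[0,0,1.0],[0,0,1.0],[0,0,1.0],[0,0,1.0]], "dr": [[0,0,0],[0,0,0],[0,0,0],[0,0,0],[0,0,0],[0,0,0],[0,0,0],[0,0,0],[0,0,0],[0,0,0]]}}

```text
time: 10.3
position: [0.579, 0.1554, 0.0988]
tool_rot: [1.912, 2.492, 0.0]
ft_force: [-0.3, 0.7, 2.0]
grip_width: 0.679
grip_force: 8.0
```

Call:
{"name": "send_rows", "arguments": {"xyz": [[0,0,0.2],[0,0,0.4],[0,0,0.5],[0,0,0.5],[0,0,0.5],[0,0,0.5],[0,0,0.5],[0,0,0.5],[0,0,0.5],[0,0,0.5]], "dr": [[0,0,0],[0,0,0],[0,0,0],[0,0,0],[0,0,0],[0,0,0],[0,0,0],[0,0,0],[0,0,0],[0,0,0]]}}

```text
time: 11.13
position: [0.5792, 0.1554, 0.0986]
tool_rot: [1.912, 2.492, 0.001]
ft_force: [-0.8, -0.7, 5.4]
grip_width: 0.677
grip_force: 8.0
```

Contact: it reads 5 N with z no longer dropping. I open the jaw slowly, rise, and look again.

Call:
{"name": "send_rows", "arguments": {"xyz": [[0,0,-0.2],[0,0,-0.3],[0,0,-0.3],[0,0,-0.3],[0,0,-0.3],[0,0,-0.3],[0,0,-0.3],[0,0,-0.3],[0,0,-0.3],[0,0,-0.3]], "dr": [[0,0,0],[0,0,0],[0,0,0],[0,0,0],[0,0,0],[0,0,0],[0,0,0],[0,0,0],[0,0,0],[0,0,0]], "jaw": 85}}

```text
time: 11.97
position: [0.5789, 0.1554, 0.0983]
tool_rot: [1.912, 2.493, -0.0]
ft_force: [-0.7, -0.5, 0.4]
grip_width: 0.975
grip_force: 0.0
```

Call:
{"name": "send_rows", "arguments": {"xyz": [[0,0,-5],[0,0,-16],[0,0,-34],[0,0,-56],[0,0,-80],[0,0,-106],[0,0,-132],[0,0,-155],[0,0,-171],[0,0,-180]], "dr": [[0,0,0],[0,0,0],[0,0,0],[0,0,0],[0,0,0],[0,0,0],[0,0,0],[0,0,0],[0,0,0],[0,0,0]]}}

```text
time: 12.8
position: [0.5797, 0.156, 0.2821]
tool_rot: [1.91, 2.49, 0.005]
ft_force: [0.5, -0.1, -0.5]
grip_width: 0.977
grip_force: 0.0
```

```bash
python3 - <<'E'
from h import *
# move so that camera sees bottle: shift -y
go([.62,-.02,.31],105)
s=get_state();cv2.imwrite("pics/w4.png",get_image("wrist")[:,:,::-1])
im=cv2.imread("pics/w4.png"); t=get_image("top")[:,:,::-1]
a=cv2.resize(im[130:330,180:380],(500,500),interpolation=2); b=cv2.resize(t[195:270,195:275],(300,281),interpolation=2)
o=np.zeros((500,800,3),np.uint8);o[:,:500]=a;o[:281,500:]=b;cv2.imwrite("pics/c4.png",o)
E
```

```text
xyz [-180.5   -6.6  -27.8] dr [0.005 0.    0.   ]
t 12.8 pos [0.5797 0.156  0.2821] rpy [ 0.005  0.001 -1.   ] F [ 0.5 -0.1 -0.5]
```

View pics/c4.png

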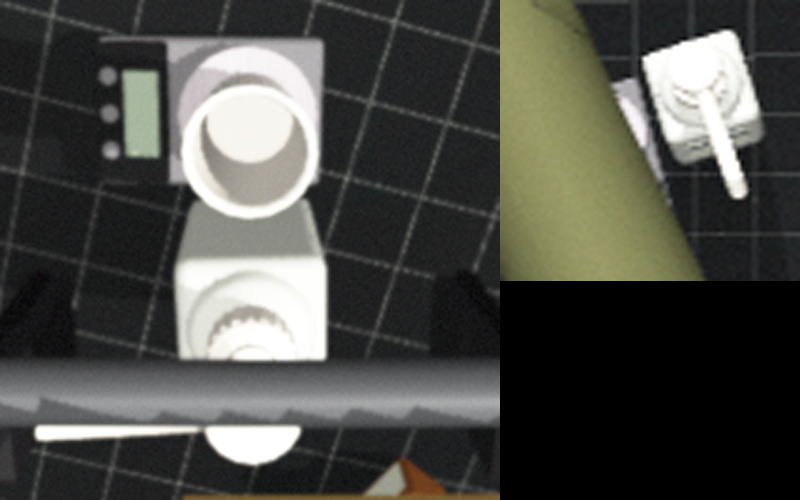

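The cup stands upright and centred on the pan, and the bottle hasn't moved. The spout runs along the tool's -y, with the head on nearly the same line as the cup. Next I back away along -x, close the jaws and measure the head.

Call:
{"name": "send_rows", "arguments": {"xyz": [[-5,0,-5],[-18,0,-12],[-36,0,-20],[-58,0,-28],[-80,0,-28],[-102,0,-28],[-121,0,-28],[-135,0,-28],[-144,0,-28],[-146,0,-28]], "dr": [[0,0,0],[0,0,0],[0,0,0],[0,0,0],[0,0,0],[0,0,0],[0,0,0],[0,0,0],[0,0,0],[0,0,0]], "jaw": 0}}

```text
time: 13.73
position: [0.6169, 0.0114, 0.3056]
tool_rot: [-1.916, -2.489, 0.002]
ft_force: [0.8, -0.7, -0.4]
grip_width: 0.302
grip_force: 0.0
```

```bash
python3 - <<'E'
from h import *
import bench
print(getattr(bench,"nose_length",None),[n for n in dir(bench) if 'nose' in n.lower() or n.isupper()])
s=get_state();im=get_image("wrist")[:,:,::-1];cv2.imwrite("pics/w5.png",im)
print(proj("wrist",[[.6025,.068,.2],[.6025-.092,.068-.025,.19],[.578,.155,.123]],s).round(1)); go([.6,.07,.3],105)
E
```

```text
0.017 ['nose_length']
[[281.8 141.7]
 [183.  142.1]
 [280.3  54.1]]
xyz [59.5 -1.5  5.8] dr [-0.001 -0.    -0.002]
t 13.7833 pos [0.6168 0.0129 0.3058] rpy [-0.001  0.    -1.   ] F [0.2 0.5 0.1]
```

View pics/w5.png

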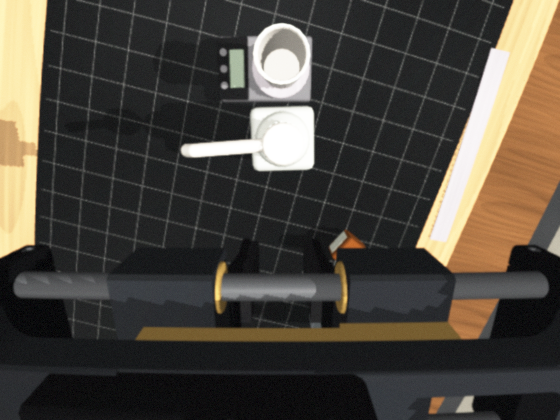

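The head shows at about (284,142), the spout tip at (184,152) and the cup's mouth at (280,54).

```bash
python3 - <<'E'
from h import *
s=get_state()
h=onz("wrist",[[284,142]],.2,s)[0]; t=onz("wrist",[[184,152]],.19,s)[0]; c=onz("wrist",[[280,54]],.122,s)[0]
print(h,t,c,np.linalg.norm((h-t)[:2]),np.linalg.norm((h-c)[:2]))
R0=R.from_rotvec(s["tool_rot"]); L=lambda p:(R0.inv().apply(p-s["position"])*1000).round(1)
print("rel TCP tool frame: head",L(h),"tip",L(t),"cup",L(c))
E
```

```text
[0.6043421  0.06974681 0.2       ] [0.5128793  0.03521391 0.19      ] [0.57717043 0.15677236 0.122     ] 0.09776485009241458 0.0911687748974295
rel TCP tool frame: head [ 58.1   2.7 105.8] tip [ 48.3 -94.5 115.9] cup [149.2  -1.1 183.8]
```

Call:
{"name": "send_rows", "arguments": {"xyz": [[2,-10,0],[6,-30,0],[10,-52,0],[14,-70,8],[15,-75,25],[15,-75,48],[15,-75,72],[15,-75,93],[15,-75,106],[15,-75,110]], "dr": [[0,0,0],[0,0,0],[0,0,0],[0,0,0],[0,0,0],[0,0,0],[0,0,0],[0,0,0],[0,0,0],[0,0,0]], "jaw": 0}}

```text
time: 14.62
position: [0.5387, 0.0106, 0.1941]
tool_rot: [-1.908, -2.492, 0.003]
ft_force: [-0.8, -0.3, 0.6]
grip_width: 0.009
grip_force: 0.0
```

```bash
python3 - <<'E'
from h import *
s=get_state();go([.6043,.0697,.195],105);print(s["grip_width"])
E
```

```text
xyz [39.9 78.7 -1.1] dr [-0.003 -0.001  0.002]
t 14.6167 pos [0.5387 0.0106 0.1941] rpy [-0.004  0.    -1.   ] F [-0.8 -0.3  0.6]
0.008585756161860822
```

Call:
{"name": "send_rows", "arguments": {"xyz": [[8,2,0],[16,3,0],[24,4,0],[32,3,0],[40,2,0],[49,2,0],[58,3,0],[67,6,0],[76,9,0],[76,9,0]], "dr": [[0,0,0],[0,0,0],[0,0,0],[0,0,0],[0,0,0],[0,0,0],[0,0,0],[0,0,0],[0,0,0],[0,0,0]]}}

```text
time: 15.45
position: [0.5293, 0.0882, 0.1965]
tool_rot: [-1.908, -2.495, -0.002]
ft_force: [-0.1, 0.4, 0.4]
grip_width: 0.004
grip_force: 0.0
```

```bash
python3 - <<'E'
from h import *
go([.6043,.0697,.195],105)
im=get_image("wrist")[:,:,::-1]; sd=get_image("side")[:,:,::-1]
a=cv2.resize(im[100:420,100:480],(475,400)); b=cv2.resize(sd[180:320,220:340],(325,379),interpolation=2)
o=np.zeros((400,800,3),np.uint8);o[:,:475]=a;o[:379,475:]=b;cv2.imwrite("pics/c6.png",o)
E
```

```text
xyz [-37.5  67.6   1.5] dr [ 0.001 -0.001  0.004]
t 15.45 pos [0.5293 0.0882 0.1965] rpy [ 0.     0.001 -1.   ] F [-0.1  0.4  0.4]
```

View pics/c6.png

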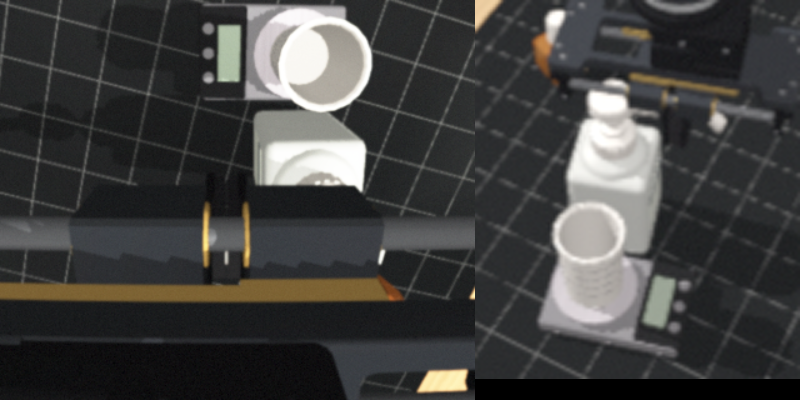

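In the side inset the white spout tip is at crop (718,120), about full (310,224). That may mean it hasn't moved, so I check where the tip should project for different angles.

```bash
python3 - <<'E'
from h import *
h=np.array([.603,.068,.183]); u=np.array([-.259,.966,0]); v=np.array([.966,.259,0])
for a in(-6,0,30,45,60,85):
    t=np.radians(a); print(a,proj("side",[h+.095*(np.sin(t)*u-np.cos(t)*v)]).round(1))
print("fingertip",proj("side",[get_state()["position"]-[0,0,.017]]).round(1))
E
```

```text
-6 [[310.5 222.9]]
0 [[310.  226.2]]
30 [[300.8 241.3]]
45 [[292.6 247. ]]
60 [[282.7 250.9]]
85 [[264.5 252.2]]
fingertip [[295.1 237.1]]
```

```bash
cat >> h.py <<'E'
H=np.array([.6035,.069,.19]); U=np.array([-.259,.966,0]); V=np.array([.966,.259,0])
def spout(names,s=None,H=H,rr=np.linspace(.04,.088,13),step=7):
    out={}
    for n in names:
        im=cv2.cvtColor(get_image(n),cv2.COLOR_RGB2HSV); r=[]
        for a in range(-20,111,step):
            t=np.radians(a); d=np.sin(t)*U-np.cos(t)*V
            p=proj(n,H+rr[:,None]*d,s); ok=(p[:,0]>=0)&(p[:,0]<560)&(p[:,1]>=0)&(p[:,1]<420); q=p[ok].round().astype(int)
            px=im[q[:,1],q[:,0]] if len(q) else np.zeros((1,3)); r.append((a,int((px[:,2]*(px[:,1]<50)).mean()),int(px[:,2].min())))
        print(n,r)
E
python3 - <<'E'
from h import *
spout(["side","top"]); go(H,105)
E
```

```text
side [(-20, 75, 60), (-13, 55, 47), (-6, 39, 35), (1, 63, 30), (8, 50, 28), (15, 41, 31), (22, 44, 31), (29, 101, 36), (36, 131, 46), (43, 143, 45), (50, 177, 105), (57, 196, 181), (64, 209, 178), (71, 214, 180), (78, 220, 182), (85, 224, 187), (92, 236, 209), (99, 241, 215), (106, 181, 48)]
top [(-20, 138, 31), (-13, 185, 24), (-6, 172, 116), (1, 0, 93), (8, 0, 109), (15, 0, 124), (22, 0, 120), (29, 0, 112), (36, 0, 137), (43, 0, 139), (50, 0, 144), (57, 0, 147), (64, 0, 141), (71, 0, 140), (78, 0, 143), (85, 0, 149), (92, 0, 117), (99, 0, 131), (106, 0, 140)]
xyz [-34.1  67.5   6.1] dr [-0.  0. -0.]
t 15.65 pos [0.5295 0.0845 0.1961] rpy [-0. -0. -1.] F [-0.6  0.5 -0.5]
```

Call:
{"name": "send_rows", "arguments": {"xyz": [[0,0,-4],[0,0,-14],[0,0,-30],[0,0,-50],[0,0,-70],[-10,0,-88],[-28,0,-100],[-50,0,-108],[-70,0,-110],[-80,0,-110]], "dr": [[0,0,0],[0,0,0],[0,0,0],[0,0,0],[0,0,0],[0,0,0],[0,0,0],[0,0,0],[0,0,0],[0,0,0]]}}

```text
time: 16.48
position: [0.5512, 0.0043, 0.308]
tool_rot: [1.916, 2.486, 0.0]
ft_force: [0.6, -0.5, 0.1]
grip_width: 0.008
grip_force: 0.0
```

```bash
python3 - <<'E'
from h import *
s=get_state();spout(["wrist"],s); go(H,105)
im=get_image("wrist")[:,:,::-1]; cv2.imwrite("pics/w7.png",im); sd=get_image("side")[:,:,::-1];cv2.imwrite("pics/s7.png",sd)
a=cv2.cvtColor(sd,6).astype(int); b=cv2.imread("pics/side0.png",0).astype(int)
for x,y in((250,200),(280,205)): pass
d=abs(a-b)[195:320,225:330]>40
n,l,st,c=cv2.connectedComponentsWithStats(d.astype(np.uint8))
print([(st[i].tolist(),(c[i]+[225,195]).round().tolist()) for i in range(1,n) if st[i][4]>12])
E
```

```text
wrist [(-20, 77, 30), (-13, 141, 32), (-6, 255, 255), (1, 81, 29), (8, 62, 24), (15, 71, 27), (22, 85, 30), (29, 98, 28), (36, 103, 33), (43, 147, 33), (50, 141, 40), (57, 181, 40), (64, 209, 38), (71, 219, 39), (78, 214, 51), (85, 166, 98), (92, 135, 53), (99, 50, 36), (106, 59, 43)]
xyz [ 50.8  67.3 116.9] dr [ 0.001  0.002 -0.006]
t 16.5333 pos [0.5511 0.003  0.307 ] rpy [ 0.001 -0.002 -1.   ] F [ 0.4 -2.7 -0.5]
[([97, 0, 8, 24, 167], [326.0, 206.0]), ([23, 60, 28, 20, 217], [259.0, 264.0]), ([32, 80, 22, 21, 269], [269.0, 285.0])]
```

The spout is still at about -6° and the bottle hasn't moved, so the fingers must have passed over it. I'll retry lower and check partway.

Call:
{"name": "send_rows", "arguments": {"xyz": [[2,-5,4],[5,-10,14],[5,-14,30],[5,-14,50],[5,-14,72],[5,-14,92],[5,-14,108],[5,-14,118],[5,-14,122],[5,-14,122]], "dr": [[0,0,0],[0,0,0],[0,0,0],[0,0,0],[0,0,0],[0,0,0],[0,0,0],[0,0,0],[0,0,0],[0,0,0]]}}

```text
time: 17.47
position: [0.5344, 0.01, 0.1836]
tool_rot: [-1.91, -2.493, 0.001]
ft_force: [-0.9, -0.6, 0.3]
grip_width: 0.005
grip_force: 0.0
```

```bash
python3 - <<'E'
from h import *
s=get_state(); go(H,105)
sd=get_image("side")[:,:,::-1]; cv2.imwrite("pics/s8.png",sd)
d=(abs(cv2.cvtColor(sd,6).astype(int)-cv2.imread("pics/side0.png",0))>25)
p=proj("side",[s["position"],s["position"]-[0,0,.017]]); print(p)
x=int(p[1][0]); y=int(p[1][1])
for r in range(y-22,y+12,2): print(r,cv2.cvtColor(sd,6)[r,x-14:x+15:2],cv2.imread("pics/side0.png",0)[r,x-14:x+15:2])
E
```

```text
xyz [39.  82.1 -6.5] dr [-0.001 -0.001  0.002]
t 17.4667 pos [0.5344 0.01   0.1836] rpy [-0.002  0.    -1.   ] F [-0.9 -0.6  0.3]
[[307.29871124 212.88704924]
 [307.03240184 217.27146539]]
195 [ 43  44  48  51  55  93 108 115  78  74  74  74  73  77 120] [42 46 54 54 44 44 45 46 44 44 44 60 56 43 56]
197 [ 42  44  43  44  46  80  66  79  50  50  55  61  63  76 136] [76 68 59 43 44 45 44 44 44 44 55 61 46 44 45]
199 [ 47  59  43  43  43  38  41  49  43  45  41  43  44  60 101] [48 65 61 67 50 47 42 44 46 42 50 46 44 44 44]
201 [60 52 47 45 34 27 32 41 40 42 45 43 44 47 55] [61 54 44 46 63 57 46 50 44 67 54 44 44 43 44]
203 [65 43 47 47 39 27 37 39 28 31 44 44 43 43 44] [62 45 46 43 45 46 50 66 48 71 46 43 43 44 47]
205 [47 44 44 43 42 25 38 37 33 41 60 79 49 46 43] [45 45 44 44 45 45 44 45 69 61 59 77 46 43 50]
207 [46 45 41 44 45 28 38 38 29 36 47 50 48 75 60] [46 44 43 44 45 45 43 57 54 43 46 48 49 73 62]
209 [47 46 44 44 46 29 39 37 26 40 44 43 46 47 46] [45 45 45 43 45 45 46 64 43 46 45 43 44 46 54]
211 [59 81 48 46 45 28 37 37 26 44 47 44 44 45 45] [59 79 47 44 44 44 57 47 45 44 
[... 279 characters left out ...]
130 117  91  68  65  55  50  47  76  60  43  42  43  57  63]
219 [255 254 248 241 237 233 204 158  54  48  57  79  47  66  46] [254 254 247 240 236 232 203 158  55  48  56  77  46  63  47]
221 [234 239 244 248 252 254 254 232 171  66  44  47  59  79  59] [233 238 243 247 251 253 254 230 170  68  44  47  56  78  60]
223 [138 154 175 191 199 206 215 209 213 181  58  50  78  48  45] [137 154 173 190 198 205 213 208 211 179  56  49  78  48  44]
225 [ 51  58  65  60  65  74 113 180 202 196  72  60  50  44  46] [ 51  57  66  59  64  73 114 178 201 195  70  61  48  46  43]
227 [ 47  85  73  51  50  45  47  98 167 136  61  65  45  43  43] [ 46  85  72  53  51  45  45  97 166 135  58  64  45  45  43]
```

The fingers' visible end is at row 213.5, about 4 px above the predicted tip, so the tips sit higher than I assumed. I go 16 mm lower and push a little.

Call:
{"name": "send_rows", "arguments": {"xyz": [[0,0,5],[0,0,11],[0,0,16],[0,0,16],[7,0,16],[14,0,16],[21,0,16],[28,0,16],[35,0,16],[40,0,16]], "dr": [[0,0,0],[0,0,0],[0,0,0],[0,0,0],[0,0,0],[0,0,0],[0,0,0],[0,0,0],[0,0,0],[0,0,0]]}}

```text
time: 18.35
position: [0.5248, 0.0491, 0.1686]
tool_rot: [1.91, 2.493, 0.001]
ft_force: [-0.0, 0.2, 0.7]
grip_width: 0.002
grip_force: 0.2
```

```bash
python3 - <<'E'
from h import *
spout(["side"]); go(H,105)
a=cv2.cvtColor(get_image("side"),cv2.COLOR_RGB2GRAY).astype(int); b=cv2.imread("pics/side0.png",0).astype(int)
sub=(a>150)&(b<110); sub2=(b>150)&(a<110)
for m in(sub,sub2):
  ys,xs=np.nonzero(m[215:262,280:325]); print(len(xs), (xs.mean()+280,ys.mean()+215) if len(xs) else 0,(xs.max()+280,ys.max()+215) if len(xs) else 0)
E
```

```text
side [(-20, 54, 45), (-13, 44, 33), (-6, 40, 28), (1, 50, 29), (8, 139, 36), (15, 240, 211), (22, 192, 120), (29, 104, 46), (36, 131, 45), (43, 143, 48), (50, 176, 105), (57, 196, 182), (64, 209, 177), (71, 214, 180), (78, 220, 182), (85, 224, 186), (92, 236, 209), (99, 241, 215), (106, 180, 45)]
xyz [ -2.3  81.2 -21.3] dr [ 0.001 -0.     0.003]
t 18.4 pos [0.5246 0.0501 0.1686] rpy [ 0.001  0.001 -1.   ] F [-0.5 -0.3 -0.1]
161 (np.float64(294.9378881987578), np.float64(229.16770186335404)) (np.int64(307), np.int64(238))
170 (np.float64(297.0705882352941), np.float64(220.66470588235293)) (np.int64(312), np.int64(227))
```

The spout is engaged and now at about 15°. I continue along the arc.

Call:
{"name": "send_rows", "arguments": {"xyz": [[6,0.5,0],[12,1,0],[18,2,0],[24,4,0],[30,6.5,0],[36,9,0],[42,13,0],[48,17,0],[53,21,0],[57,25,0]], "dr": [[0,0,0],[0,0,0],[0,0,0],[0,0,0],[0,0,0],[0,0,0],[0,0,0],[0,0,0],[0,0,0],[0,0,0]]}}

```text
time: 19.28
position: [0.5345, 0.1102, 0.1683]
tool_rot: [-1.911, -2.493, -0.0]
ft_force: [-0.4, -0.4, -0.3]
grip_width: 0.008
grip_force: 0.2
```

```bash
python3 - <<'E'
from h import *
spout(["side"]); go(H,105)
E
```

```text
side [(-20, 30, 26), (-13, 27, 26), (-6, 30, 26), (1, 29, 27), (8, 38, 43), (15, 17, 53), (22, 54, 62), (29, 50, 46), (36, 55, 44), (43, 52, 27), (50, 46, 28), (57, 142, 47), (64, 192, 46), (71, 164, 48), (78, 170, 45), (85, 211, 168), (92, 236, 209), (99, 238, 213), (106, 178, 46)]
xyz [-58.6  55.3 -21.7] dr [ 0.001 -0.001  0.002]
t 19.3333 pos [0.5349 0.1113 0.1683] rpy [ 0.     0.001 -1.   ] F [ 0.4 -0.2  0.7]
```

Call:
{"name": "send_rows", "arguments": {"xyz": [[4,4,0],[7.5,8,0],[10.5,12,0],[13,16,0],[15,20,0],[16.5,23,0],[17.5,26,0],[18,28,0],[18,29,0],[18,29,0]], "dr": [[0,0,0],[0,0,0],[0,0,0],[0,0,0],[0,0,0],[0,0,0],[0,0,0],[0,0,0],[0,0,0],[0,0,0]]}}

```text
time: 20.17
position: [0.5578, 0.1343, 0.1683]
tool_rot: [-1.912, -2.492, -0.0]
ft_force: [-0.7, -0.5, -0.1]
grip_width: 0.008
grip_force: 0.0
```

```bash
python3 - <<'E'
from h import *
go(H,105)
E
```

```text
xyz [-74.9  27.3 -21.7] dr [-0. -0.  0.]
t 20.1667 pos [0.5578 0.1343 0.1683] rpy [-0.  0. -1.] F [-0.7 -0.5 -0.1]
```

Now I back off sideways, rise, and look for the nozzle.

Call:
{"name": "send_rows", "arguments": {"xyz": [[0,-8,0],[0,-18,0],[0,-25,-4],[0,-25,-16],[0,-25,-34],[0,-25,-56],[0,-25,-80],[0,-25,-104],[0,-25,-124],[0,-25,-135]], "dr": [[0,0,0],[0,0,0],[0,0,0],[0,0,0],[0,0,0],[0,0,0],[0,0,0],[0,0,0],[0,0,0],[0,0,0]]}}

```text
time: 21.0
position: [0.5344, 0.1281, 0.3074]
tool_rot: [1.91, 2.489, 0.005]
ft_force: [-0.3, 1.0, 0.4]
grip_width: 0.007
grip_force: 0.0
```

Call:
{"name": "send_rows", "arguments": {"xyz": [[-5,5,0],[-18,12,0],[-36,25,0],[-58,38,0],[-80,48,0],[-100,52,0],[-116,52,0],[-128,52,0],[-134,52,0],[-135,52,0]], "dr": [[0,0,0],[0,0,0],[0,0,0],[0,0,0],[0,0,0],[0,0,0],[0,0,0],[0,0,0],[0,0,0],[0,0,0]]}}

```text
time: 21.83
position: [0.6186, 0.009, 0.3026]
tool_rot: [-1.915, -2.49, 0.002]
ft_force: [-0.0, -0.2, 0.6]
grip_width: 0.001
grip_force: 0.0
```

```bash
python3 - <<'E'
from h import *
s=get_state(); im=get_image("wrist")[:,:,::-1];sd=get_image("side")[:,:,::-1]
a=cv2.resize(im[0:200,180:380],(500,500),interpolation=2); b=cv2.resize(sd[195:315,225:325],(300,360),interpolation=2)
o=np.zeros((500,800,3),np.uint8);o[:,:500]=a;o[:360,500:]=b;cv2.imwrite("pics/c9.png",o)
go(H,105); print(proj("wrist",[[.5775,.155,.123],H+[0,0,.01]],s))
E
```

```text
xyz [ 59.4   0.7 113.4] dr [-0.    -0.     0.001]
t 21.9333 pos [0.6183 0.0114 0.3033] rpy [-0.  0. -1.] F [ 0.1 -0.  -0.3]
[[279.15146819  50.662401  ]
 [282.10132648 138.02126582]]
```

View pics/c9.png

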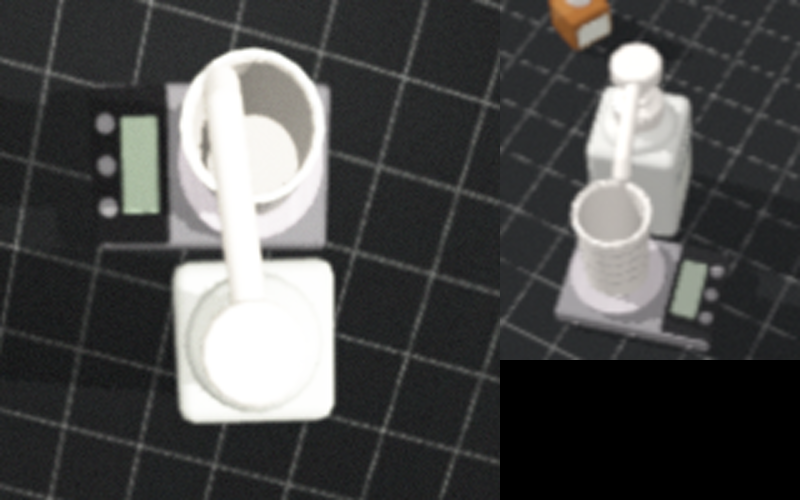

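The spout now reaches over the cup: tip at about crop (219,72), head at (256,349), cup mouth centred at (252,127). The tip looks off centre, so I compute it.

```bash
python3 - <<'E'
from h import *
s=get_state(); f=lambda x,y:[180+x/2.5,y/2.5]
R0=R.from_rotvec(s["tool_rot"])
for n,p,z in(("head",(256,349),.2),("tip",(219,76),.19),("cup",(252,127),.122)):
    w=onz("wrist",[f(*p)],z,s)[0]; print(n,w.round(4),(R0.inv().apply(w-s["position"])*1000).round(1))
E
```

```text
head [0.6038 0.0702 0.2   ] [ 60.4   1.2 103.4]
tip [0.5669 0.1571 0.19  ] [154.  -11.8 113.4]
cup [0.5786 0.1582 0.122 ] [151.9  -0.2 181.4]
```

The nozzle is 12 mm off the cup's axis, inside the 28 mm inner radius with its whole mouth over the cup. That's good enough, so I move over the head.

Call:
{"name": "send_rows", "arguments": {"xyz": [[5,0,0],[15,0,0],[30,0,0],[44,1,5],[54,1,15],[59,1,28],[60,1,42],[60,1,55],[60,1,64],[60,1,68]], "dr": [[0,0,0],[0,0,0],[0,0,0],[0,0,0],[0,0,0],[0,0,0],[0,0,0],[0,0,0],[0,0,0],[0,0,0]]}}

```text
time: 22.77
position: [0.6031, 0.0683, 0.2327]
tool_rot: [-1.911, -2.49, 0.004]
ft_force: [0.2, -0.2, 0.5]
grip_width: 0.004
grip_force: 0.0
```

Call:
{"name": "send_rows", "arguments": {"xyz": [[0,0,1.5],[0,0,3],[0,0,4.5],[0,0,6],[0,0,7.5],[0,0,9],[0,0,10.5],[0,0,12],[0,0,13],[0,0,13]], "dr": [[0,0,0],[0,0,0],[0,0,0],[0,0,0],[0,0,0],[0,0,0],[0,0,0],[0,0,0],[0,0,0],[0,0,0]]}}

```text
time: 23.6
position: [0.604, 0.0689, 0.222]
tool_rot: [-1.912, -2.492, 0.001]
ft_force: [-0.6, -0.3, -0.2]
grip_width: 0.008
grip_force: 0.0
```

```bash
python3 - <<'E'
from h import *
go([.604,.070,.2],105)
E
```

```text
xyz [ 1.   0.3 22. ] dr [-0.  0.  0.]
t 23.6 pos [0.604  0.0689 0.222 ] rpy [-0. -0. -1.] F [-0.6 -0.3 -0.2]
```

Call:
{"name": "send_rows", "arguments": {"xyz": [[1,0,1.2],[1,0,2.4],[1,0,3.6],[1,0,4.8],[1,0,6],[1,0,7.2],[1,0,8.4],[1,0,9.6],[1,0,10.5],[1,0,11]], "dr": [[0,0,0],[0,0,0],[0,0,0],[0,0,0],[0,0,0],[0,0,0],[0,0,0],[0,0,0],[0,0,0],[0,0,0]]}}

```text
time: 24.43
position: [0.6038, 0.0699, 0.2112]
tool_rot: [-1.912, -2.493, 0.0]
ft_force: [0.1, -0.4, 0.8]
grip_width: 0.004
grip_force: 0.0
```

Call:
{"name": "send_rows", "arguments": {"xyz": [[0,0,1],[0,0,2],[0,0,3],[0,0,4],[0,0,5],[0,0,6],[0,0,7],[0,0,8],[0,0,8],[0,0,8]], "dr": [[0,0,0],[0,0,0],[0,0,0],[0,0,0],[0,0,0],[0,0,0],[0,0,0],[0,0,0],[0,0,0],[0,0,0]]}}

```text
time: 25.27
position: [0.6038, 0.0699, 0.2032]
tool_rot: [-1.912, -2.493, 0.0]
ft_force: [-0.2, -0.2, -0.4]
grip_width: 0.004
grip_force: 0.0
```

Call:
{"name": "send_rows", "arguments": {"xyz": [[0,0,1],[0,0,2],[0,0,3],[0,0,4],[0,0,5],[0,0,6],[0,0,7],[0,0,8],[0,0,8],[0,0,8]], "dr": [[0,0,0],[0,0,0],[0,0,0],[0,0,0],[0,0,0],[0,0,0],[0,0,0],[0,0,0],[0,0,0],[0,0,0]]}}

```text
time: 26.1
position: [0.6038, 0.0699, 0.1952]
tool_rot: [-1.912, -2.493, 0.0]
ft_force: [0.9, 0.3, -0.6]
grip_width: 0.002
grip_force: 0.0
```

Call:
{"name": "send_rows", "arguments": {"xyz": [[0,0,1],[0,0,2],[0,0,3],[0,0,4],[0,0,5],[0,0,6],[0,0,6],[0,0,6],[0,0,6],[0,0,6]], "dr": [[0,0,0],[0,0,0],[0,0,0],[0,0,0],[0,0,0],[0,0,0],[0,0,0],[0,0,0],[0,0,0],[0,0,0]]}}

```text
time: 26.93
position: [0.6039, 0.0699, 0.1894]
tool_rot: [1.912, 2.493, -0.0]
ft_force: [0.9, -0.1, -0.6]
grip_width: 0.003
grip_force: 0.0
```

```bash
python3 - <<'E'
from h import *
s=get_state(); g=get_image("side"); g=cv2.cvtColor(g,cv2.COLOR_RGB2GRAY); cv2.imwrite("pics/s10.png",g)
p=proj("side",[[.6038,.0699,.2],s["position"],s["position"]-[0,0,.017],[.6038,.0699,.244]]).round(1); print(p.tolist())
for r in range(195,236,2): print(r,g[r,252:290:2])
E
```

```text
[[270.2, 215.4], [270.3, 218.2], [270.5, 222.6], [269.5, 203.2]]
195 [ 69  68  80  86  95 105  96  99 108 106 105  92  71  59  53  47  43  44
  47]
197 [ 73  74  74  74  71  86  61  34  66  68  77  85  95 105 110 106 105  94
  66]
199 [ 60  65  68  72  75 105  92  75  75  73  70  59  58  56  58  56  71  79
  63]
201 [ 44  43  46  46  58 116 103  89  70  73  71  74  74  72 111  56  50  46
  45]
203 [ 51  45  45  44  48  86  46  50  45  49  51  52  60  78 124 111 103  95
  90]
205 [152 151 130  99  60  33  28  45  43  46  44  45  43  72  92  80  97 103
 105]
207 [170 171 158 107  44  33  25  37  41  39  41  42  45  50  63  64  57  63
  57]
209 [159 128  55  37  34  32  26  35  38  29  27  41  37  37  34  40  42  61
  74]
211 [ 73  39  39  59  46  35  36  32  40  33  31 189 146  36  35  36  36  45
  51]
213 [ 44  42  36  38  36 157 171  35  37  28  62 221 210 107  36  34  35  49
  36]
215 [ 45  47  46  44  50 216 220  33  37  32  88 213 215 177  41  44  61  44
  44]
217 [ 46  46  45  44  59 223 229  81  68  39 142 214 217 176  47  58  53  44
  47]
219 [ 45  45  46  46  51 193 251 236 210 188 193 218 209 147  66  71  46  44
  45]
221 [ 44  46  46  45  59 168 218 241 242 231 213 205 181 125  83  57  58  50
  46]
223 [ 79  50  44  47  79 132 195 212 249 228 186 178 172  89  52  46  53  65
  48]
225 [ 49  54  58  92 201 241 254 254 255 230 184 197 212 168  78  58  48  45
  46]
227 [ 45  46  58 114 243 250 255 252 255 223 208 216 212 210 213 214 202 143
  50]
229 [ 48  48  67 167 241 251 255 255 255 217 229 204 220 210 199 232 239 215
  95]
231 [ 47  56  59 206 239 239 255 255 253 212 236 224 223 196 191 190 233 207
 114]
233 [ 59  54  90 230 247 239 216 255 249 219 244 234 199 176 196 190 194 191
 108]
235 [ 65  45 146 235 253 254 227 255 242 204 208 188 174 182 201 194 190 178
 107]
```

```bash
python3 - <<'E'
from h import *
g=cv2.imread("pics/side0.png",0)
for r in range(205,236,2): print(r,g[r,252:290:2])
th=np.linspace(0,2*np.pi,60)
for z in(.2,.182):
  q=proj("side",np.c_[.6038+.02*np.cos(th),.0699+.02*np.sin(th),0*th+z]); print(z,q.min(0),q.max(0))
# finger footprint at TCP
P=get_state()["position"]
for z in(0,.017): print(z,[proj("side",[P+a*.0095*U+b*.012*V-[0,0,z]]).round(1).tolist() for a in(-1,1) for b in(-1,1)])
E
```

```text
205 [164 173 171 170 153  49  33  33  33  33  42  44  64  54  65  50  43  45
  45]
207 [169 170 158 111  53  35  32  36  32  42  48  32  35  43  52  63  56  61
  49]
209 [157 127  55  35  33  35  37  83 129 165 128  80  33  34  34  36  42  60
  73]
211 [ 74  37  38  57  43  39 148 243 254 254 254 242 149  35  33  31  33  44
  49]
213 [ 44  41  33  37  33 166 251 254 254 254 254 254 247 119  31  33  34  50
  36]
215 [ 45  44  46  45  54 222 254 254 254 254 254 254 254 184  87  63  65  43
  44]
217 [ 44  46  43  45  59 223 254 254 254 254 254 254 252 213 244 239 236 232
 200]
219 [ 46  43  43  44  52 195 254 254 254 254 254 253 222 208 237 247 251 253
 254]
221 [ 41  41  44  45  58 174 216 240 242 238 231 207 179 160 166 190 199 207
 215]
223 [ 78  47  46  45  81 132 193 190 186 185 182 177 170  87  57  61  66  90
  99]
225 [ 50  52  58  92 199 240 253 230 199 186 182 197 214 166  79  58  48  43
  46]
227 [ 44  43  58 113 242 249 255 254 254 226 212 215 211 209 211 212 201 142
  50]
229 [ 45  47  65 165 240 250 255 251 242 247 230 200 218 208 197 230 239 213
  94]
231 [ 46  55  54 204 238 238 255 255 252 243 237 223 222 194 190 190 232 207
 114]
233 [ 59  52  90 229 246 237 215 248 253 250 244 233 198 175 195 189 194 190
 106]
235 [ 63  43 146 234 251 253 208 186 198 211 207 187 174 183 201 193 188 177
 105]
0.2 [261.70108736 208.89740923] [278.61728757 222.01269842]
0.182 [262.06810204 213.65916028] [278.74046305 226.71421548]
0 [[[276.1, 216.0]], [[266.4, 214.3]], [[274.2, 222.1]], [[264.4, 220.4]]]
0.017 [[[276.2, 220.4]], [[266.7, 218.7]], [[274.4, 226.5]], [[264.7, 224.8]]]
```

The head hasn't moved, and the finger ends are at row 217. So the closed fingertips are about 15 mm behind the TCP, and contact should come at a TCP height near 0.185.

Call:
{"name": "send_rows", "arguments": {"xyz": [[0,0,1],[0,0,2],[0,0,3],[0,0,4],[0,0,5],[0,0,6],[0,0,7],[0,0,8],[0,0,8],[0,0,8]], "dr": [[0,0,0],[0,0,0],[0,0,0],[0,0,0],[0,0,0],[0,0,0],[0,0,0],[0,0,0],[0,0,0],[0,0,0]]}}

```text
time: 27.82
position: [0.6041, 0.07, 0.1825]
tool_rot: [1.912, 2.492, 0.001]
ft_force: [-2.5, 0.5, 7.0]
grip_width: 0.006
grip_force: 3.2
```

Contact at 7 N. I keep pressing steadily.

Call:
{"name": "send_rows", "arguments": {"xyz": [[0,0,1.5],[0,0,3],[0,0,4.5],[0,0,6],[0,0,7.5],[0,0,9],[0,0,10.5],[0,0,12],[0,0,13],[0,0,13]], "dr": [[0,0,0],[0,0,0],[0,0,0],[0,0,0],[0,0,0],[0,0,0],[0,0,0],[0,0,0],[0,0,0],[0,0,0]]}}

```text
time: 28.65
position: [0.6044, 0.0701, 0.1706]
tool_rot: [1.911, 2.491, 0.001]
ft_force: [-2.8, -1.5, 12.1]
grip_width: 0.005
grip_force: 5.9
```

Call:
{"name": "send_rows", "arguments": {"xyz": [[0,0,0.7],[0,0,1.4],[0,0,2.1],[0,0,2.8],[0,0,3.5],[0,0,4.2],[0,0,5],[0,0,5],[0,0,5],[0,0,5]], "dr": [[0,0,0],[0,0,0],[0,0,0],[0,0,0],[0,0,0],[0,0,0],[0,0,0],[0,0,0],[0,0,0],[0,0,0]]}}

```text
time: 29.48
position: [0.6057, 0.0705, 0.1685]
tool_rot: [1.909, 2.489, 0.004]
ft_force: [-5.7, -1.0, 21.7]
grip_width: 0.005
grip_force: 10.8
```

At the stop: 22 N, with z no longer following. Hold for a moment, then let it rise.

Call:
{"name": "send_rows", "arguments": {"xyz": [[0,0,0.5],[0,0,0.5],[0,0,0.5],[0,0,0.5],[0,0,0.5],[0,0,0.5],[0,0,0.5],[0,0,0.5],[0,0,0.5],[0,0,0.5]], "dr": [[0,0,0],[0,0,0],[0,0,0],[0,0,0],[0,0,0],[0,0,0],[0,0,0],[0,0,0],[0,0,0],[0,0,0]]}}

```text
time: 30.32
position: [0.6059, 0.0705, 0.1684]
tool_rot: [1.909, 2.488, 0.005]
ft_force: [-5.7, -1.4, 23.7]
grip_width: 0.006
grip_force: 11.8
```

```bash
python3 - <<'E'
from h import *
g=cv2.cvtColor(get_image("side"),cv2.COLOR_RGB2GRAY); cv2.imwrite("pics/s11.png",g); b=cv2.imread("pics/s10.png",0)
for x in(262,264,276,277): print(x,b[207:231:1,x],g[207:231:1,x])
go([.604,.07,.3],105)
E
```

```text
262 [ 33  32  32  32  35  70 157 201 216 224 223 213 193 179 168 135 132 215
 241 248 250 248 251 241] [118 107  90  60  34  29  27  31  39  57 128 197 226 233 238 236 225 223
 223 230 235 243 246 246]
264 [ 25  24  26  27  36  93 171 198 220 228 229 243 251 241 218 201 195 231
 254 255 255 255 255 255] [105  90  59  34  28  25  25  28  29  30  62 115 131 154 163 168 200 238
 233 211 204 230 255 255]
276 [ 45  41  37  65 146 185 210 216 215 216 217 215 209 195 181 176 172 198
 212 214 212 216 220 222] [ 70  73  69  53  44  43  43  42  59 119 177 206 214 215 213 212 206 192
 180 179 186 200 214 220]
277 [ 46  41  35  37  64 119 176 202 210 211 211 203 191 176 164 155 137 178
 202 213 216 217 219 221] [ 71  79  77  64  56  51  46  44  47  60 109 169 192 194 191 186 178 169
 162 188 201 212 214 209]
xyz [  -0.3   -1.2 -131.5] dr [0.006 0.002 0.   ]
t 30.3667 pos [0.6059 0.0705 0.1685] rpy [ 0.006 -0.001 -1.   ] F [-5.9 -0.3 24.3]
```

The head's edge dropped about 4.7 px, which matches the full 18 mm. Now I release it gently.

Call:
{"name": "send_rows", "arguments": {"xyz": [[0,0,-2.5],[0,0,-5],[0,0,-7.5],[0,0,-10],[0,0,-12.5],[0,0,-15],[0,0,-18],[0,0,-21],[0,0,-24],[0,0,-27]], "dr": [[0,0,0],[0,0,0],[0,0,0],[0,0,0],[0,0,0],[0,0,0],[0,0,0],[0,0,0],[0,0,0],[0,0,0]]}}

```text
time: 31.2
position: [0.6038, 0.0699, 0.1898]
tool_rot: [1.912, 2.493, -0.0]
ft_force: [0.5, -0.1, 0.5]
grip_width: 0.002
grip_force: 0.0
```

Call:
{"name": "send_rows", "arguments": {"xyz": [[0,0,-6],[0,0,-16],[0,0,-30],[0,0,-48],[0,0,-66],[-10,0,-84],[-25,0,-98],[-42,0,-106],[-55,0,-110],[-60,0,-110]], "dr": [[0,0,0],[0,0,0],[0,0,0],[0,0,0],[0,0,0],[0,0,0],[0,0,0],[0,0,0],[0,0,0],[0,0,0]]}}

```text
time: 32.03
position: [0.6204, 0.0091, 0.3008]
tool_rot: [1.915, 2.488, 0.0]
ft_force: [0.1, -0.6, -0.1]
grip_width: 0.004
grip_force: 0.0
```

Call:
{"name": "send_rows", "arguments": {"xyz": [[0,0,0],[0,0,0],[0,0,0],[0,0,0],[0,0,0],[0,0,0],[0,0,0],[0,0,0],[0,0,0],[0,0,0]], "dr": [[0,0,0],[0,0,0],[0,0,0],[0,0,0],[0,0,0],[0,0,0],[0,0,0],[0,0,0],[0,0,0],[0,0,0]]}}

```text
time: 32.87
position: [0.6194, 0.012, 0.2998]
tool_rot: [1.912, 2.493, -0.0]
ft_force: [-0.4, 0.1, -0.7]
grip_width: 0.005
grip_force: 0.0
```

```bash
python3 - <<'E'
from h import *
s=get_state(); spout(["wrist"],s,rr=np.linspace(.03,.09,13),step=3); go(H,105)
g=cv2.cvtColor(get_image("side"),cv2.COLOR_RGB2GRAY).astype(int); b=cv2.imread("pics/side0.png",0).astype(int)
for x in(264,276): print(b[207:231,x],g[207:231,x])
# before vs after cup region in side (from c9 crop)
c=cv2.resize(cv2.imread("pics/c9.png",0)[:360,500:],(100,120),interpolation=cv2.INTER_AREA).astype(int)
d=abs(g[195:315,225:325]-c)>45; print("changed px",d.sum(), d[60:].sum())
E
```

```text
wrist [(-20, 53, 28), (-17, 52, 27), (-14, 48, 25), (-11, 43, 28), (-8, 42, 26), (-5, 39, 24), (-2, 42, 24), (1, 47, 28), (4, 45, 25), (7, 43, 26), (10, 45, 28), (13, 41, 25), (16, 46, 28), (19, 46, 24), (22, 50, 29), (25, 55, 30), (28, 58, 29), (31, 62, 31), (34, 69, 30), (37, 72, 31), (40, 74, 30), (43, 95, 31), (46, 90, 29), (49, 108, 31), (52, 123, 29), (55, 141, 31), (58, 153, 42), (61, 149, 46), (64, 129, 29), (67, 142, 31), (70, 183, 105), (73, 237, 190), (76, 226, 137), (79, 249, 229), (82, 254, 252), (85, 254, 254), (88, 233, 140), (91, 226, 140), (94, 205, 88), (97, 203, 62), (100, 201, 68), (103, 199, 42), (106, 216, 42), (109, 176, 46)]
xyz [ 59.2  -0.6 109.8] dr [-0.  0.  0.]
t 32.9167 pos [0.6194 0.012  0.2998] rpy [-0. -0. -1.] F [-0.7 -1.  -0.2]
[ 32  35  37  65 148 224 251 254 254 254 254 255 254 239 216 200 193 231
 253 255 255 255 255 255] [ 35  33  36  66 149 225 252 255 255 255 255 255 255 242 218 200 195 231
 254 255 255 255 255 255]
[ 35  35  33  62 149 216 247 254 254 254 252 242 222 197 179 171 170 204
 214 213 211 215 218 220] [ 40  31  34  72 166 222 250 255 255 255 253 244 222 198 180 175 173 198
 212 214 211 216 220 222]
changed px 0 0
```

The head is back at rest, the spout is still over the cup (~83°), and nothing else has changed. Handing in.

```bash
python3 -c "
from bench import *
print(close_job())"
```

```text
the job is handed in; nothing more can be done
None
```

The cup is standing on the scale's pan with the nozzle over it (about 12 mm off the cup's centre). I pressed the pump to its stop, held it about a second and let it rise; the job was handed in at about 33 s, with no verdict shown.

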